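# Feed a brush sample under the inspection microscope

## Robot

A 7-joint arm with a two-finger parallel gripper is mounted at the origin on the work surface. World frame = base frame: x ahead of the robot, y to its left, z up, the work surface at z = 0. Lengths are in mm, angles in rad, forces in N, time in s.
With the tool pointing down it reaches from about 400 to 875 mm from the base axis. Payload 4.4 kg.
Tool frame: the origin (TCP) lies between the finger pads; the fingertips stand 17 mm ahead of it and the grasp point (between the pads) lies 2 mm behind it; z points along the fingers, y is the line along which they close (so a half turn about z gives the same grasp; the last joint's range is limited). The gripper opens to 85 mm and grips with 20 to 120 N. Pads are 22 mm wide; open, the fingers measure 114 mm over their backs; the gripper's body (76 mm by 85 mm) begins 54 mm behind the grasp point. The pads swing forward as they close: fully open they stand 13 mm farther back than shut.
Start: joints at [-1.278, 0.628, 0.038, 1.517, -0.027, 0.996, -0.02], TCP at [228.226, 608.63, 248.313] pointing down, gripper open.
Joint ranges: [-3.06, 3.06], [-0.37, 2.12], [-1.25, 1.32], [0.18, 2.47], [-1.1, 4.24], [0.23, 1.98], [-2.94, 2.94]. Speed limits (rad/s): [2.57, 2.57, 3.14, 3.14, 3.14, 3.14, 3.14].

## Interface

Orientations are given as [roll, pitch, yaw] about the fixed x, y, z axes, in that order (R = Rz(yaw) Ry(pitch) Rx(roll)).
In Python, from cell import sensors, get_image, ctrl gives the robot as it stands.
- The arm moves only by the tool send_rows, never from a script. Its argument "series" is a list of rows, each a list of 3 entries, a list of its own where there are three numbers: the finger opening in mm, from 0 to 85.4, then the shift along the world's x, y, z in units of 60 mm (1.0 is 60 mm), then the turn, a rotation vector about the world's x, y, z in units of 5 degrees (1.0 is 5 degrees). A call has 1 to 8 rows; each row shifts and turns the commanded pose from where the row before left it; what a row does not reach is not made up. A row lasts 1/8 s, in which the tool goes at most 62.5 mm and 10.7 degrees, less where a joint would pass 70% of its speed; a pose out of reach is approached as far as the arm can. A call is refused whole if a number of a shift passes 1 or a number of a turn 1, either way. A call with a gripper value outside its range is refused whole. The fingers move at their own pace and stop on an object; the grip force is fixed at half the most. Time passes only in rows, so rows that do not move let the fingers close. It gives the time, the measured TCP pose, the force, the opening and the grip force at its end, in the units of the state.
- sensors.read_state(): the state, without advancing time (a new reading comes with each control period).
- get_image(name): name is "side" or "top" or "wrist"; returns a dict with "img" (400x640x3 uint8, red, green, blue), "depth" (400x640 float32, mm along the optical axis (not along the pixel's ray), 0 where there is no reading), "vfov" (degrees; the focal length in pixels is half the picture's height over the tangent of half this angle, whatever the lens; pixels are square), "cx", "cy" (the principal point, pixels), "world_to_cam" (4x4, takes a point from world to camera coordinates). Camera axes: x right, y down, z forward; pixel columns grow to the right and rows downward; lengths in mm; the calibration is good to about 2 mm. The wrist camera is an equidistant fisheye: a pixel r from the principal point sees the ray r / f radians off the axis. A picture is of the moment at which its call begins.
- ctrl.finish_job(): hands the job in; it is judged then, once.
The state is a dict: "clock": time; "qpos": joint angles; "qd": joint speeds; "tau": joint torques, N m; "eef_pos": TCP position; "tool_rot": TCP orientation; "force": force on the tool from outside, world axes, zero at the start; "torque": the same for the moment, N m; "width": finger opening in mm; "gripper_force": force on a finger pad.
Only numpy, scipy, OpenCV 4.12 (cv2) and the standard library are available. Lean on these libraries where they do the work, as an engineer would, in place of code of your own. Each camera call takes 0.05 s, during which the arm holds its last target. There are 200 camera calls.

## Task

Load the microscope for the next check: take the carrier that has a brush head clamped in it, feed it round nose first between the two stage guides, slide it flat under the lens, and push it gently but fully home, so that its nose bears on the end stop and holds the switch pin in; leave it there. Where the stop is set you must feel. Do not touch the lens, keep the fingers off the brush head, and leave the empty carrier and everything else on the desk where it is.

Things in the scene. Friction and masses are not known exactly. Their poses are not given: they have to be found in the camera images.
- carrier: the loaded carrier: bare aluminium plate 150 long (x), 40 wide (y), 12 thick, lying flat, about 0.2 kg (varies). Origin: centre of its underside; +x towards its half-round nose (radius 20). At x = +4 a clamp bar, 24 wide, up to 24 high. From x = -70 to +50 the sides are plain and can be gripped across the 40 mm
- brush: the toothbrush head clamped on the loaded carrier (rigidly; same frame as the carrier): 32 x 13 mm, centred at x = +40, bristles up, tips 26 mm above the carrier's underside; a thin neck runs back to the clamp bar. Fingers must stay off it
- nose (a point): tip of the loaded carrier's round nose, at its underside, x = +75 from its origin
- tab (a point): outer face of the loaded carrier's pull tab, at its tail, x = -75 from its origin, 16 mm above its underside: the place to push. The tab stands upright, 4 thick, 26 wide, top 26 above the underside
- carrier_empty: a second carrier just like the first but with no brush head; it stays where it is. The two may be in either place
- microscope: the video microscope with its stage (fixed; its place and yaw vary). Origin on the table below the lens axis; x = feed direction, away from the robot; column on its -y side at x -50 to 50, y -110 to -190. The stage's flat top, 35 mm above the table, x -215 (loading end) to +75, y -65 to +65, is also the floor of the guides. Tube and camera box (x -31 to 31, y -48 to 48) rise to 0.48 m
- mouth (a point): on the stage floor, middle of the outer end of the guides' flared mouth (axes as the microscope's), 97 mm before the lens axis. Here the guides are about 54 apart, without lips; in 16 mm they narrow to 42.4 and run on to 60 mm past the lens axis. 18 high; lips 14 to 18 mm above the floor overhang the carrier's edges by 4 mm. Fingers round the carrier's sides cannot pass the mouth
- seat (a point): the carrier's origin would lie here (axes as the microscope's; 42 mm past the mouth) if the end stop were set nearest the mouth. The stop is clamped by hand anywhere from there to 29 mm farther on; its place is not reported: feel for it. 81 mm past the mouth a sprung ball in the +y rail pushes the carrier sideways: it resists with up to 15 N as the nose meets it, then drags with 1 to 8 N
- switch_pin (a joint): sprung pin (7 mm across, 6 mm above the floor, under 2 N) of the sample-home switch, standing 3 mm out of the end stop's face towards the mouth. 0 = out; 0.003 m = pushed in flush, the carrier's nose then bears on the stop (steel, rigid, 32 wide, 11 high). Press with some 10 to 20 N; over 35 N is too hard
- objective: the lens: barrel 47 mm across, narrowing to 30 at its lower end. Origin: centre of its lower face, on the lens axis, 32 mm above the stage floor, so the bristles pass 6 mm below it. Must not be touched
- toothbrush: white toothbrush lying on the desk, 190 long, origin at the middle of its underside; a bystander, leave it
- remote: black remote control, 150 x 46 x 18; a bystander, leave it
- loupe: black loupe standing upright, 42 across, 40 high; a bystander, leave it
- brush_cup: steel cup of toothbrushes, 80 across, 0.18 m high over all; a bystander, leave it
- tweezers: steel tweezers lying flat, 125 long; a bystander, leave it
- cleaner: clear bottle of lens cleaner, 52 across, 130 high; a bystander, leave it
Not all that is in view belongs to the job. Leave any pink look-alike of the carrier alone.

How it is judged:
By the outcome, as a careful person would: the job done as asked, in the order asked, and still so for the second after the job is handed in, with the robot touching nothing.
It also fails if it takes over 54 s, if anything falls off the work surface, if the arm or the gripper's body presses on something with over 40 N, if the wrist force passes 120 N, or if a joint passes its speed limit or range.

## Working session

There is one attempt and no reset: what is moved stays moved. The work goes in short steps, Python scripts to look and compute and a tool call to move; the robot and the scene stay as the last step left them, time stands still between calls to the robot, and variables do not carry over. Pictures are saved under pics/ and viewed, at most 10 in all, crops included, and the job is handed in when it is done.

Besides the shell and the picture viewer there is one more tool, called after ">>>" as name(argument=value, ...), one argument or row to a line, values as JSON. send_rows: Moves the arm, as the interface text tells. Its arguments: {"type":"object","properties":{"series":{"type":"array"}},"required":["series"]}

```bash
mkdir -p pics; ls
cat > h.py <<'E'
import numpy as np, cv2
from cell import sensors, get_image, ctrl
def grab(n,tag):
    d=get_image(n); cv2.imwrite(f'pics/{tag}.png',d['img'][:,:,::-1]); np.savez(f'pics/{tag}.npz',**d); return d
def load(tag): return dict(np.load(f'pics/{tag}.npz'))
def ray(d,u,v):
    f=d['img'].shape[0]/2/np.tan(np.radians(float(d['vfov']))/2)
    T=np.array(d['world_to_cam']);R=T[:3,:3];o=-R.T@T[:3,3]
    return o,R.T@np.array([(u-d['cx'])/f,(v-d['cy'])/f,1])
def onz(d,u,v,z):
    o,r=ray(d,u,v); return o+r*(z-o[2])/r[2]
def depthpt(d,u,v):
    o,r=ray(d,u,v); return o+r*float(d['depth'][int(v),int(u)])
def cloud(d):
    f=d['img'].shape[0]/2/np.tan(np.radians(float(d['vfov']))/2)
    T=np.array(d['world_to_cam']);R=T[:3,:3];o=-R.T@T[:3,3]
    v,u=np.mgrid[:400,:640]; z=d['depth']
    c=np.stack([(u-d['cx'])/f*z,(v-d['cy'])/f*z,z],-1)
    return c@R+o
E
python3 - <<'E'
from h import *
for n in('top','side'): 
    d=grab(n,n+'0'); print(n,d['vfov'],d['cx'],d['cy'],ray(d,320,200))
s=sensors.read_state();print(s)
E
```

```text
pics
top 57.03532235169668 320.08969403289177 195.29570623702452 (array([ 388.44629963,   92.1258509 , 1194.43602272]), array([ 0.10626263,  0.03245841, -0.99389039]))
side 51.196347890989045 318.9659918478211 193.38369652375968 (array([ 298.04580021, 1200.86226406,  817.19589035]), array([ 0.14749649, -0.80718434, -0.57180027]))
{'clock': 0.1, 'qpos': array([-1.27778403,  0.62925122,  0.03844165,  1.51822901, -0.02700002,
        0.99627788, -0.02003266]), 'qd': array([-0.0006355 , -0.00349915, -0.00016222, -0.00135194,  0.00063134,
       -0.00015487,  0.00140444]), 'tau': array([ 2.58369262e-03, -5.64534330e+01,  1.23061538e+00, -1.93975103e+01,
        1.13365974e-02,  5.43152564e-03, -7.82371501e-07]), 'eef_pos': array([228.04736108, 608.14564574, 247.49498521]), 'tool_rot': array([-3.13994503e+00,  1.35377289e-05,  2.78275110e+00]), 'force': array([ 0.47053766,  0.58515679, -0.8164676 ]), 'torque': array([ 0.02005831, -0.05529162, -0.0254632 ]), 'gripper_force': 0.0, 'width': 85.20930834230211}
```

View pics/top0.png

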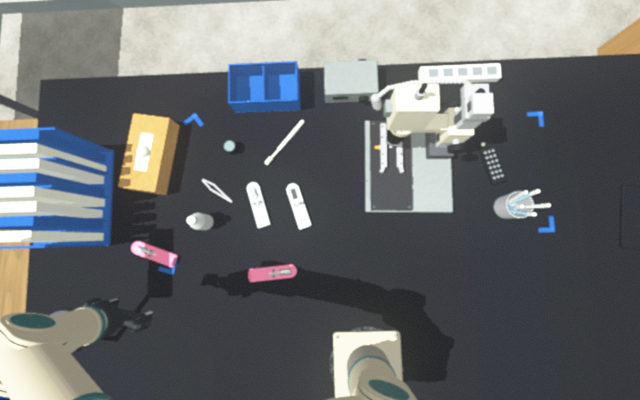

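View pics/side0.png

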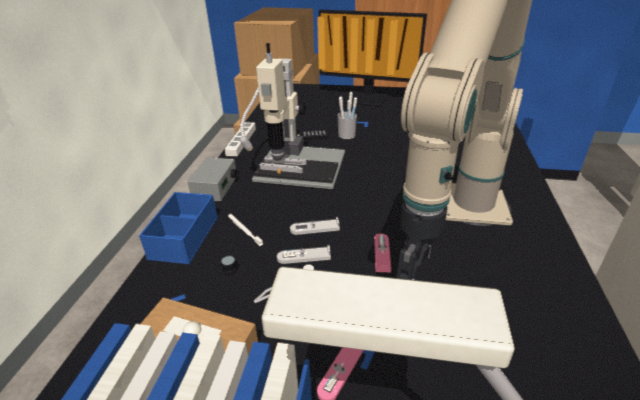

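The top view has world +x up and +y left. The two silver carriers are at (258,205) and (298,205), the stage is at (405,165), and the pink decoys are at (155,253) and (272,272). Next I'll zoom in on the carriers and the stage.

Run:
```python
from h import *
d=load('top0'); im=d['img'][:,:,::-1]
a=cv2.resize(im[172:237,235:325],None,fx=6,fy=6,interpolation=cv2.INTER_CUBIC)
b=cv2.resize(im[110:220,355:465],None,fx=5,fy=5,interpolation=cv2.INTER_CUBIC)
s=load('side0')['img'][:,:,::-1]
c=cv2.resize(s[210:270,265:350],None,fx=4,fy=4,interpolation=cv2.INTER_CUBIC)
e=cv2.resize(s[135:190,245:350],None,fx=4,fy=4,interpolation=cv2.INTER_CUBIC)
cv2.imwrite('pics/c1.png',cv2.resize(a,(540,390)))
W=np.zeros((590,800,3),np.uint8); W[:240,:340]=c; W[:220,350:770]=e
W[245:245+340,:340]=cv2.resize(b,(340,340)); q=cv2.resize(a,(440,318));W[250:568,350:790]=q
cv2.imwrite('pics/mix.png',W)
P=cloud(d)
for n,(u,v) in dict(table=(330,200),stage=(440,200),plateR=(385,200),c1=(258,215),c2=(300,215),rail1=(383,150),rail2=(400,160)).items(): print(n,P[v,u].round(1))
```

```text
table [514.9  98.5   2. ]
stage [ 501.8 -250.5   19.6]
plateR [506.3 -75.4  30.6]
c1 [472.3 332.2  14.7]
c2 [468.1 196.2  15.9]
rail1 [663.3 -74.2  49.6]
rail2 [ 628.2 -124.8   54.6]
```

View pics/mix.png

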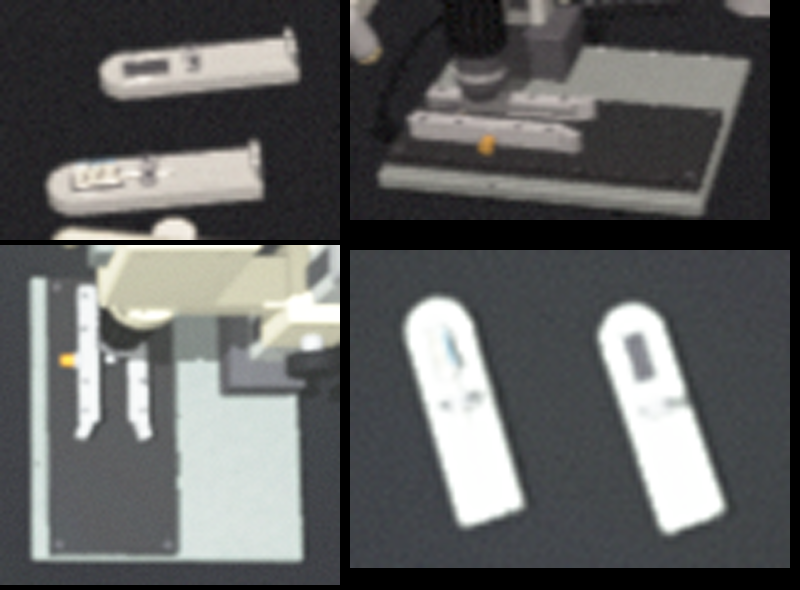

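The loaded carrier, with white bristles, is the left one in the top view at (258,205). The right one has an empty dark recess. The rails start at about (384..404, 251) in the top view, and the dark plate is the stage floor.

Run:
```python
from h import *
d=load('top0'); im=d['img']; g=cv2.cvtColor(im,cv2.COLOR_RGB2GRAY)
def contour(x0,y0,x1,y1,th):
    m=np.zeros_like(g); m[y0:y1,x0:x1]=(g[y0:y1,x0:x1]>th)*255
    cs,_=cv2.findContours(m,cv2.RETR_EXTERNAL,cv2.CHAIN_APPROX_NONE)
    return [c for c in sorted(cs,key=cv2.contourArea)[::-1] if cv2.contourArea(c)>20]
for z,b in((12,(243,178,274,232)),(12,(283,178,316,234))):
    c=contour(*b,140)[0]; p=np.array([onz(d,*q[0],z)[:2] for q in c],np.float32)
    r=cv2.minAreaRect(p); print('carrier',r, cv2.boxPoints(r).round(1).tolist())
# rails
for c in contour(376,118,408,200,150)[:4]:
    p=np.array([onz(d,*q[0],53)[:2] for q in c],np.float32)
    print('rail',cv2.boundingRect(c),cv2.minAreaRect(p),p.min(0),p.max(0))
# stage dark plate edges: rows
for v in (180,190,200,206,209,210,211,212,213,214): print(v,g[v,364:460:2].tolist()) if v in(180,200) else print(v,g[v,390],g[v,440])
for v in (185,195,205):
    print([onz(d,u,v,35)[:2].round(1).tolist() for u in (371,412)])
P=cloud(d); 
for v in range(140,176,5): print(v,[(u,int(g[v,u]),int(P[v,u,2])) for u in range(378,408,2)])
```

```text
carrier ((508.41387939453125, 335.1054382324219), (153.08050537109375, 46.033966064453125), 15.276719093322754) [[428.5, 337.1000061035156], [440.6000061035156, 292.70001220703125], [588.2999877929688, 333.1000061035156], [576.2000122070312, 377.5]]
carrier ((500.4971923828125, 203.95782470703125), (153.4602508544922, 46.24250793457031), 17.011354446411133) [[420.3999938964844, 203.60000610351562], [433.8999938964844, 159.39999389648438], [580.5999755859375, 204.3000030517578], [567.0999755859375, 248.5]]
rail (376, 118, 32, 55) ((680.0643920898438, -98.56896209716797), (89.6908950805664, 187.27464294433594), 77.34586334228516) [ 592.331   -154.47264] [766.15204  -52.018764]
rail (396, 144, 8, 29) ((635.08642578125, -122.50853729248047), (21.437402725219727, 89.75724792480469), 89.66357421875) [ 590.16736 -133.4132 ] [ 679.95264 -111.6415 ]
180 [97, 196, 215, 160, 92, 96, 93, 93, 94, 96, 93, 94, 96, 94, 94, 95, 95, 95, 95, 92, 94, 96, 94, 96, 136, 217, 220, 221, 222, 222, 221, 222, 222, 222, 219, 220, 220, 219, 219, 220, 220, 218, 220, 212, 102, 71, 68, 68]
190 95 223
200 [96, 216, 2
[... 1597 characters left out ...]
, 94, 31), (380, 172, 32), (382, 249, 48), (384, 251, 53), (386, 227, 53), (388, 79, 35), (390, 92, 34), (392, 96, 33), (394, 93, 33), (396, 165, 32), (398, 249, 49), (400, 248, 52), (402, 228, 52), (404, 83, 1194), (406, 95, 36)]
170 [(378, 104, 33), (380, 228, 37), (382, 247, 53), (384, 140, 34), (386, 83, 39), (388, 93, 35), (390, 93, 33), (392, 94, 39), (394, 95, 34), (396, 94, 37), (398, 130, 37), (400, 238, 50), (402, 248, 54), (404, 124, 36), (406, 91, 36)]
175 [(378, 93, 33), (380, 95, 33), (382, 94, 34), (384, 93, 31), (386, 94, 34), (388, 97, 37), (390, 96, 36), (392, 93, 34), (394, 96, 31), (396, 96, 1194), (398, 91, 35), (400, 93, 36), (402, 93, 37), (404, 96, 34), (406, 94, 35)]
```

Run:
```python
from h import *
d=load('top0'); g=cv2.GaussianBlur(cv2.cvtColor(d['img'],cv2.COLOR_RGB2GRAY),(1,3),0).astype(float)
def cross(a,i0,lv,up):
    for i in range(len(a)-1):
        if (a[i]<lv<=a[i+1] if up else a[i]>=lv>a[i+1]): return i0+i+(lv-a[i])/(a[i+1]-a[i])
def edge(rows,u0,u1,lv,up,z,n):
    p=[]
    for v in rows:
        u=cross(g[v,u0:u1],u0,lv,up)
        if u is not None: p.append(onz(d,u,v,z)[:2])
    p=np.array(p); k=np.polyfit(p[:,0],p[:,1],1); r=p[:,1]-np.polyval(k,p[:,0])
    print(n,len(p),'yaw',np.arctan(k[0]).round(4),'y@600',np.polyval(k,600).round(2),'rms',r.std().round(2)); return k
edge(range(175,207),366,380,150,False,35,'plateL')
edge(range(175,207),404,420,150,True,35,'plateR')
edge(range(146,166),376,384,170,True,53,'rail+ outer')
edge(range(148,166),383,390,165,False,53,'rail+ inner')
edge(range(150,166),392,400,170,True,53,'rail- inner')
edge(range(152,166),399,406,165,False,53,'rail- outer')
for u in (383,402,381,403):
    v=cross(g[160:180,u],160,170,False); print('mouth end',u,onz(d,u,v,53)[:2].round(1))
for u in (380,390,400,408):
    v=cross(g[198:214,u],198,140,True); print('plate end',u,onz(d,u,v,35)[:2].round(1))
```

```text
plateL 32 yaw -0.0354 y@600 -32.01 rms 0.35
plateR 32 yaw -0.0436 y@600 -164.28 rms 0.68
rail+ outer 17 yaw 0.0002 y@600 -62.49 rms 0.81
rail+ inner 18 yaw -0.0418 y@600 -82.19 rms 0.07
rail- inner 16 yaw -0.0361 y@600 -111.53 rms 0.18
rail- outer 14 yaw -0.0219 y@600 -132.24 rms 0.38
mouth end 383 [594.9 -70.4]
mouth end 402 [ 589.7 -129.2]
mouth end 381 [591.6 -64. ]
mouth end 403 [ 592.  -132.5]
plate end 380 [475.9 -57.6]
plate end 390 [474.9 -88.9]
plate end 400 [ 472.6 -119.9]
plate end 408 [ 471.2 -144.8]
```

Estimates so far:

| Item | Position | Yaw |
|---|---|---|
| Loaded carrier | about (508.4, 335.1) | 15.3° |
| Mouth | about (592, -97.3) | -0.040 rad |
| Lens axis | about (689, -101) | – |

The plate width comes out at about 131 mm and its end is 118 mm before the mouth, both as given. I'll go above the tail grip point next.

>>> send_rows(
  series=[
    [85,[0.47,-0.6,0],[0,0,0.9]],
    [85,[0.47,-0.6,0],[0,0,0.9]],
    [85,[0.47,-0.6,0],[0,0,0.9]],
    [85,[0.47,-0.6,0],[0,0,0.9]],
    [85,[0.47,-0.6,-0.5],[0,0,0.9]],
    [85,[0.47,-0.6,-0.5],[0,0,0.9]],
    [75,[0.47,-0.6,-0.5],[0,0,0.9]],
    [70,[0.45,-0.6,-0.5],[0,0,0.9]],
  ],
)

```text
clock: 1.1
eef_pos: [453.3, 319.4, 127.2]
tool_rot: [3.142, -0.0, -2.869]
force: [0.8, 0.4, 1.0]
width: 70.1
gripper_force: 0.0
```

>>> send_rows(
  series=[
    [65,[0,0,0],[0,0,0]],
    [65,[0,0,0],[0,0,0]],
  ],
)

```text
clock: 1.35
eef_pos: [452.3, 321.2, 128.2]
tool_rot: [3.141, -0.0, -2.873]
force: [1.0, 0.7, -0.2]
width: 64.9
gripper_force: 0.0
```

Run:
```python
from h import *
d=grab('wrist','w1'); s=sensors.read_state(); print(s['eef_pos'],s['tool_rot'],s['force'],d['vfov'],d['cx'],d['cy'])
```

```text
[452.12385824 322.08369482 128.68056614] [ 3.14023631e+00  4.05473411e-04 -2.87095695e+00] [0.10724212 0.90095415 0.38892748] 65.70646984690485 322.01101033219186 195.7006684162055
```

View pics/w1.png

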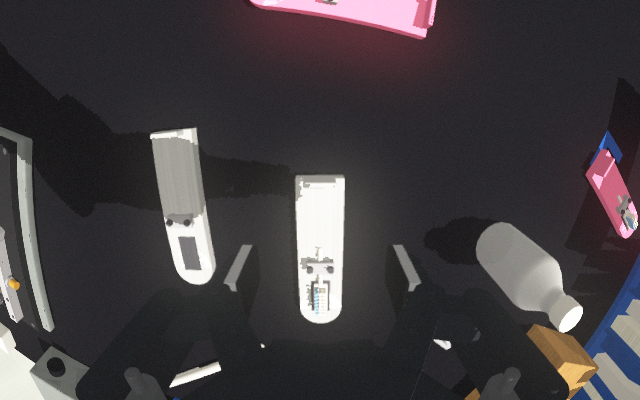

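The wrist view shows the brush carrier centred, with tail at (320,177), nose at (320,322) and the fingers straddling it. I'll refine its pose from this view.

```bash
cat >> h.py <<'E'
def wz(d,u,v,z):
    f=200/np.tan(np.radians(float(d['vfov']))/2); T=np.array(d['world_to_cam']);R=T[:3,:3];o=-R.T@T[:3,3]
    a=np.array([u-d['cx'],v-d['cy']]);r=np.hypot(*a);t=r/f
    c=R.T@np.array([*(a/max(r,1e-9)*np.sin(t)),np.cos(t)]); return o+c*(z-o[2])/c[2]
E
python3 - <<'E'
from h import *
d=load('w1'); g=cv2.cvtColor(d['img'],cv2.COLOR_RGB2GRAY).astype(float)
L=[];R=[]
for v in range(190,300,4):
    row=g[v]; l=max(u for u in range(280,320) if row[u]<130 and (row[u+1:u+6]>=130).all()) if any(row[u]<130 and (row[u+1:u+6]>=130).all() for u in range(280,303)) else None
    us=[u for u in range(285,308) if row[u]<130<=row[u+1]]; ur=[u for u in range(335,358) if row[u]>=130>row[u+1]]
    if us: u=us[0]; L.append(wz(d,u+(130-row[u])/(row[u+1]-row[u]),v,12)[:2])
    if ur: u=ur[-1]; R.append(wz(d,u+(row[u]-130)/(row[u]-row[u+1]),v,12)[:2])
L=np.array(L);R=np.array(R)
for p in(L,R):
    k=np.polyfit(p[:,0],p[:,1],1); print(len(p),np.degrees(np.arctan(k[0])),np.polyval(k,450),np.polyval(k,500),(p[:,1]-np.polyval(k,p[:,0])).std())
col=g[:,320]; print([ (v,col[v]) for v in list(range(170,182))+list(range(317,328))])
for v in (322.5,): print('nose',wz(d,320,v,12))
for v in (175.5,): print('tail@26',wz(d,320,v,26),wz(d,320,v,12))
E
```

```text
28 15.415249503023997 296.96926453867707 310.7558774944083 0.22091978226630413
28 15.504592878573318 339.3554420263796 353.22598562216234 0.08545272503924214
[(170, np.float64(63.0)), (171, np.float64(64.0)), (172, np.float64(63.0)), (173, np.float64(57.0)), (174, np.float64(86.0)), (175, np.float64(134.0)), (176, np.float64(150.0)), (177, np.float64(150.0)), (178, np.float64(153.0)), (179, np.float64(153.0)), (180, np.float64(155.0)), (181, np.float64(154.0)), (317, np.float64(249.0)), (318, np.float64(249.0)), (319, np.float64(249.0)), (320, np.float64(249.0)), (321, np.float64(249.0)), (322, np.float64(236.0)), (323, np.float64(150.0)), (324, np.float64(55.0)), (325, np.float64(57.0)), (326, np.float64(58.0)), (327, np.float64(59.0))]
nose [581.13567234 354.24969935  12.        ]
tail@26 [431.49078183 313.49038655  26.        ] [434.88662215 314.34069177  12.        ]
```

Refined, the carrier is 40.9 mm wide, at yaw 15.46° with its origin at (508.3, 334.3). The grip point at x=-57 is (453.4, 319.1). I'll descend and grip.

>>> send_rows(
  series=[
    [65,[0.015,-0.02,-0.5],[0,0,0]],
    [65,[0,0,-0.5],[0,0,0]],
    [62,[0,0,-0.5],[0,0,0]],
    [62,[0,0,-0.2],[0,0,0]],
    [60,[0,0,-0.1],[0,0,0]],
    [60,[0,0,0],[0,0,0]],
  ],
)

```text
clock: 2.15
eef_pos: [453.6, 320.1, 20.9]
tool_rot: [3.141, 0.001, -2.872]
force: [-0.7, 0.1, -0.7]
width: 59.7
gripper_force: 0.0
```

Run:
```python
from h import *
for i in range(3): s=sensors.read_state(); print(s['clock'],s['eef_pos'],s['force'],s['tool_rot'],s['width'])
```

```text
2.15 [453.64680581 320.12182153  20.88405173] [-0.65521616  0.08430089 -0.71628316] [ 3.14106448e+00  8.34251919e-04 -2.87151500e+00] 59.72758845598951
2.15 [453.64680581 320.12182153  20.88405173] [-0.65521616  0.08430089 -0.71628316] [ 3.14106448e+00  8.34251919e-04 -2.87151500e+00] 59.72758845598951
2.15 [453.64680581 320.12182153  20.88405173] [-0.65521616  0.08430089 -0.71628316] [ 3.14106448e+00  8.34251919e-04 -2.87151500e+00] 59.72758845598951
```

>>> send_rows(
  series=[
    [60,[0,-0.015,-0.03],[0,0,0]],
    [45,[0,0,0],[0,0,0]],
    [36,[0,0,0],[0,0,0]],
    [30,[0,0,0],[0,0,0]],
    [30,[0,0,0],[0,0,0]],
    [30,[0,0,0],[0,0,0]],
  ],
)

```text
clock: 2.9
eef_pos: [453.8, 318.7, 19.4]
tool_rot: [3.141, 0.001, -2.872]
force: [-1.5, -0.4, 5.0]
width: 37.7
gripper_force: 60.4
```

>>> send_rows(
  series=[
    [30,[0,0,0.3],[0,0,0]],
    [30,[0,0,0.5],[0,0,0]],
    [30,[0,0,0.5],[0,0,0]],
    [30,[0,0,0.2],[0,0,0]],
    [30,[0,0,0],[0,0,0]],
  ],
)

```text
clock: 3.52
eef_pos: [453.9, 318.7, 109.4]
tool_rot: [3.141, 0.001, -2.872]
force: [0.4, -0.2, -2.2]
width: 37.9
gripper_force: 60.6
```

Run:
```python
from h import *
d=grab('wrist','w2'); grab('side','s2'); s=sensors.read_state(); print(s['eef_pos'],s['tool_rot'],s['force'],s['torque'],s['width'],s['gripper_force'])
a=np.zeros((400,800,3),np.uint8); a[:,:450]=d['img'][:,100:550,::-1]; 
b=load('s2')['img'][190:290,250:360,::-1]; b=cv2.resize(b,None,fx=3.1,fy=3.1); a[:310,455:455+341]=b
cv2.imwrite('pics/m2.png',a)
```

```text
[452.98831491 318.04281946 107.85098523] [-3.14099048e+00 -1.44670913e-03 -2.87217080e+00] [-0.03557836 -0.26683558 -2.18473614] [-0.01237185  0.13253909  0.01715481] 38.54911778061373 60.61676502227783
```

View pics/m2.png

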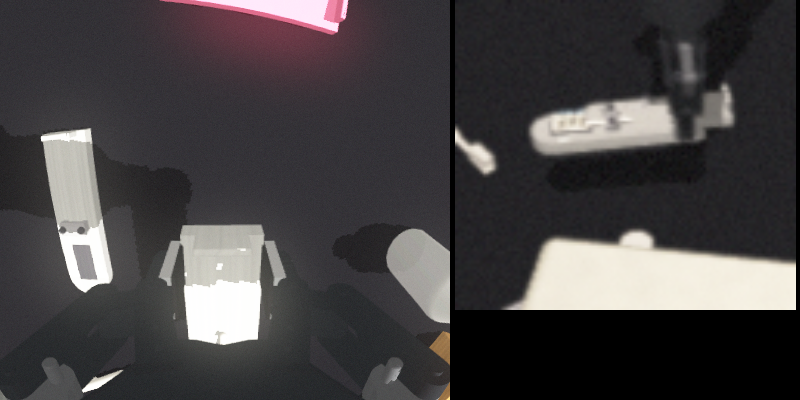

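The carrier is held at 38 mm opening and looks level, with the fingers behind the clamp bar. I'll move it to the stage with its nose 25 mm short of the mouth and the yaw aligned.

>>> send_rows(
  series=[
    [30,[-0.03,-0.4,0],[0,0,0]],
    [30,[-0.03,-0.7,0],[0,0,0]],
    [30,[-0.03,-0.75,0],[0,0,-0.5]],
    [30,[-0.03,-0.75,0],[0,0,-0.5]],
    [30,[-0.03,-0.75,0],[0,0,-0.5]],
    [30,[-0.03,-0.75,0],[0,0,-0.5]],
    [30,[-0.03,-0.75,0],[0,0,-0.5]],
    [30,[-0.03,-0.75,0],[0,0,-0.5]],
  ],
)

```text
clock: 4.62
eef_pos: [438.3, -18.8, 107.5]
tool_rot: [3.142, -0.002, -3.135]
force: [0.8, -0.3, -2.5]
width: 38.2
gripper_force: 60.7
```

>>> send_rows(
  series=[
    [30,[-0.03,-0.7,0],[0,0,-0.45]],
    [30,[-0.03,-0.52,0],[0,0,-0.1]],
    [30,[0,0,0],[0,0,0]],
    [30,[0,0,0],[0,0,0]],
    [30,[0,0,0],[0,0,0]],
  ],
)

```text
clock: 5.25
eef_pos: [435.5, -89.3, 108.2]
tool_rot: [3.141, -0.001, 3.104]
force: [-0.3, -0.4, -1.5]
width: 37.9
gripper_force: 60.8
```

Run:
```python
from h import *
d=grab('wrist','w3'); t=grab('top','t3');s3=grab('side','s3'); s=sensors.read_state(); print(s['eef_pos'],s['tool_rot'],s['force'],s['torque'],s['width'],s['gripper_force'])
a=np.zeros((600,800,3),np.uint8); a[:400,:640]=d['img'][:,:,::-1]; 
b=s3['img'][130:200,245:375,::-1]; b=cv2.resize(b,None,fx=2.8,fy=2.8); a[402:402+196,:364]=b
b=t['img'][130:240,355:465,::-1]; b=cv2.resize(b,(198,198)); a[402:600,370:568]=b
cv2.imwrite('pics/m3.png',a)
```

```text
[435.57709688 -89.72263055 108.43914237] [ 3.14129668e+00 -2.60842579e-04  3.10317964e+00] [ 0.15958065 -0.36967317 -1.71159265] [0.0086856  0.13429336 0.00928207] 38.15064753839473 60.818127393722534
```

View pics/m3.png

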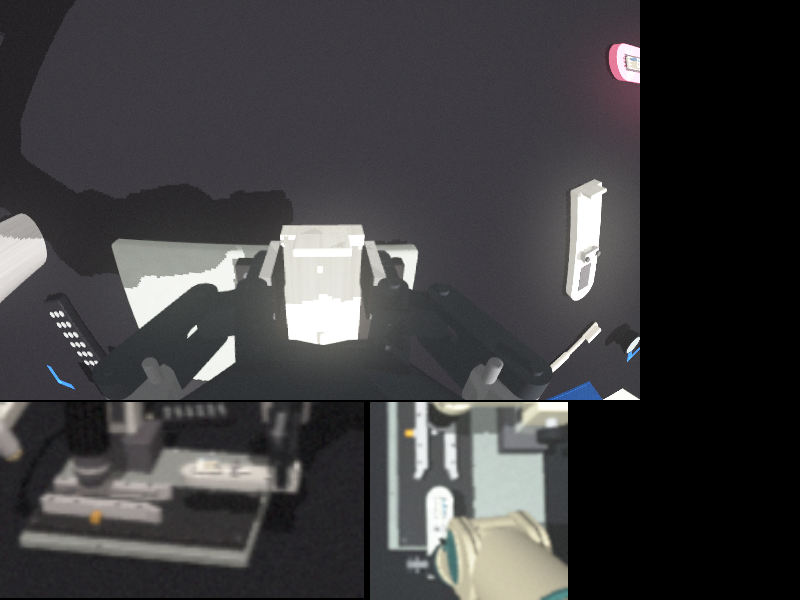

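The carrier is over the stage with its nose toward the guides and is visible in the top view. I'll check the lateral alignment there.

Run:
```python
from h import *
d=load('t3'); g=cv2.cvtColor(d['img'],cv2.COLOR_RGB2GRAY).astype(float)
z=108.4-19.4+12
m=((g>140)*255).astype(np.uint8)
m[:, :380]=0; m[:,405:]=0; m[:172]=0; m[205:]=0
n,lab,st,ce=cv2.connectedComponentsWithStats(m); print(st[1:])
for v in range(174,200,2):
    us=np.where(m[v]>0)[0]
    if len(us)<4: continue
    l,r=us[0],us[-1]
    L=l-1+(140-g[v,l-1])/(g[v,l]-g[v,l-1]); R=r+(g[v,r]-140)/(g[v,r]-g[v,r+1])
    a,b=onz(d,L,v,z),onz(d,R,v,z); c=(a+b)/2; print(v,c[:2].round(1),(a-b)[1].round(1),'line',round(-97.3-0.0395*(c[0]-592),1),'tool line',round(-89.9-0.0384*(c[0]-435.5),1))
P=cloud(d); print(P[184:196:3,389:397:3,2].round(0))
```

```text
[[380 172   3   1   3]
 [400 172   3   1   3]
 [386 177  19  28 440]]
178 [564.4 -92.9] 29.6 line -96.2 tool line -94.9
180 [558.4 -92.2] 39.5 line -96.0 tool line -94.6
182 [552.4 -92. ] 44.7 line -95.7 tool line -94.4
184 [546.3 -92.1] 47.0 line -95.5 tool line -94.2
186 [540.3 -91.4] 46.4 line -95.3 tool line -93.9
188 [534.3 -91. ] 46.0 line -95.0 tool line -93.7
190 [528.3 -91. ] 46.1 line -94.8 tool line -93.5
192 [522.3 -90.8] 46.1 line -94.5 tool line -93.2
194 [516.2 -92.7] 49.7 line -94.3 tool line -93.0
196 [510.1 -96.3] 57.3 line -94.1 tool line -92.8
198 [ 504.  -100.2] 65.8 line -93.8 tool line -92.5
[[101. 101. 114.]
 [ 99. 103. 107.]
 [102. 101. 102.]
 [ 98. 104. 102.]]
```

>>> send_rows(
  series=[
    [30,[0,-0.04,-0.3],[0,0,0]],
    [30,[0,0,-0.35],[0,0,0]],
    [30,[0,0,-0.2],[0,0,0]],
    [30,[0,0,0],[0,0,0]],
    [30,[0,0,0],[0,0,0]],
  ],
)

```text
clock: 6.02
eef_pos: [436.0, -92.8, 57.9]
tool_rot: [3.141, 0.001, 3.102]
force: [0.2, 0.1, -3.0]
width: 38.1
gripper_force: 61.0
```

```bash
cat > al.py <<'E'
from h import *
import sys
tag=sys.argv[1]; d=grab('top',tag); s=sensors.read_state(); e=s['eef_pos']; print(e,s['tool_rot'],s['force'],s['torque'])
g=cv2.cvtColor(d['img'],cv2.COLOR_RGB2GRAY).astype(float)
def cr(row,u0,u1,lv,up):
    for u in range(u0,u1):
        a,b=row[u],row[u+1]
        if (a<lv<=b if up else a>=lv>b): return u+(lv-a)/(b-a)
def band(rows,a,b,z,ups,n):
    o=[]
    for v in rows:
        l=cr(g[v],*a,140,ups[0]); r=cr(g[v],*b,140,ups[1])
        if l and r: A,B=onz(d,l,v,z),onz(d,r,v,z); o.append([*((A+B)/2)[:2],(A-B)[1]])
    o=np.array(o); k=np.polyfit(o[:,0],o[:,1],1); print(n,len(o),'slope',k[0].round(4),'y@592',np.polyval(k,592).round(2),'w',np.median(o[:,2]).round(1),'rms',(o[:,1]-np.polyval(k,o[:,0])).std().round(2),'x',o[:,0].min().round(),o[:,0].max().round())
band(range(150,166),(383,390),(391,400),53,(False,True),'rails')
band(range(182,200),(382,391),(392,410),e[2]-7.4,(True,False),'carrier')
v=[(v,int(g[v,393])) for v in range(172,186)]; print(v)
E
python3 al.py t4
```

```text
[436.10850502 -92.96022675  58.04599128] [-3.14155010e+00  1.44456833e-03  3.10153696e+00] [ 0.31288495  0.25826985 -2.85634242] [-0.01667955  0.15082874  0.02323433]
rails 16 slope -0.0388 y@592 -96.33 w 27.9 rms 0.09 x 614.0 662.0
carrier 18 slope -0.0306 y@592 -96.81 w 46.4 rms 0.36 x 507.0 560.0
[(172, 90), (173, 87), (174, 87), (175, 87), (176, 90), (177, 84), (178, 100), (179, 169), (180, 241), (181, 253), (182, 252), (183, 251), (184, 247), (185, 235)]
```

The carrier lines up with the rails to about 0.7 mm. I'll lower it to the floor gently.

>>> send_rows(
  series=[
    [30,[0,0.008,-0.03],[0,0,0]],
    [30,[0,0,-0.02],[0,0,0]],
    [30,[0,0,0],[0,0,0]],
    [30,[0,0,0],[0,0,0]],
  ],
)

```text
clock: 6.58
eef_pos: [436.0, -92.6, 54.8]
tool_rot: [3.142, 0.001, 3.101]
force: [0.4, 0.2, -1.7]
width: 38.0
gripper_force: 61.0
```

>>> send_rows(
  series=[
    [30,[0,0,-0.01],[0,0,0]],
    [30,[0,0,0],[0,0,0]],
    [30,[0,0,0],[0,0,0]],
  ],
)

```text
clock: 6.95
eef_pos: [435.9, -92.6, 54.1]
tool_rot: [-3.142, 0.001, 3.101]
force: [0.5, 0.3, 2.7]
width: 38.1
gripper_force: 61.5
```

>>> send_rows(
  series=[
    [30,[0.1,-0.004,0],[0,0,0]],
    [30,[0.1,-0.004,0],[0,0,0]],
    [30,[0.1,-0.004,0],[0,0,0]],
    [30,[0.1,-0.004,0],[0,0,0]],
    [30,[0.1,-0.004,0],[0,0,0]],
    [30,[0.08,-0.003,0],[0,0,0]],
    [30,[0,0,0],[0,0,0]],
  ],
)

```text
clock: 7.82
eef_pos: [467.2, -94.3, 54.3]
tool_rot: [-3.14, -0.006, 3.101]
force: [-7.0, 0.1, 13.5]
width: 38.2
gripper_force: 62.8
```

>>> send_rows(
  series=[
    [30,[0.1,-0.004,0],[0,0,0]],
    [30,[0.1,-0.004,0],[0,0,0]],
    [30,[0,0,0],[0,0,0]],
  ],
)

```text
clock: 8.2
eef_pos: [479.8, -94.7, 54.3]
tool_rot: [-3.141, -0.005, 3.101]
force: [-5.1, 0.3, 12.7]
width: 38.0
gripper_force: 62.7
```

Run:
```python
from h import *
t=grab('top','t5');s3=grab('side','s5'); s=sensors.read_state(); print(s['eef_pos'],s['tool_rot'],s['force'],s['torque'])
a=np.zeros((600,800,3),np.uint8)
b=s3['img'][130:200,245:375,::-1]; a[:280,:520]=cv2.resize(b,None,fx=4,fy=4,interpolation=cv2.INTER_CUBIC)
b=t['img'][130:210,360:440,::-1]; a[282:600,:318]=cv2.resize(b,(318,318),interpolation=cv2.INTER_CUBIC)
cv2.imwrite('pics/m5.png',a)
```

```text
[479.82883609 -94.75306655  54.30478066] [-3.14051608 -0.0049884   3.10093406] [-5.75323465  0.5239227  11.333013  ] [0.10352379 1.19677619 0.01323157]
```

View pics/m5.png

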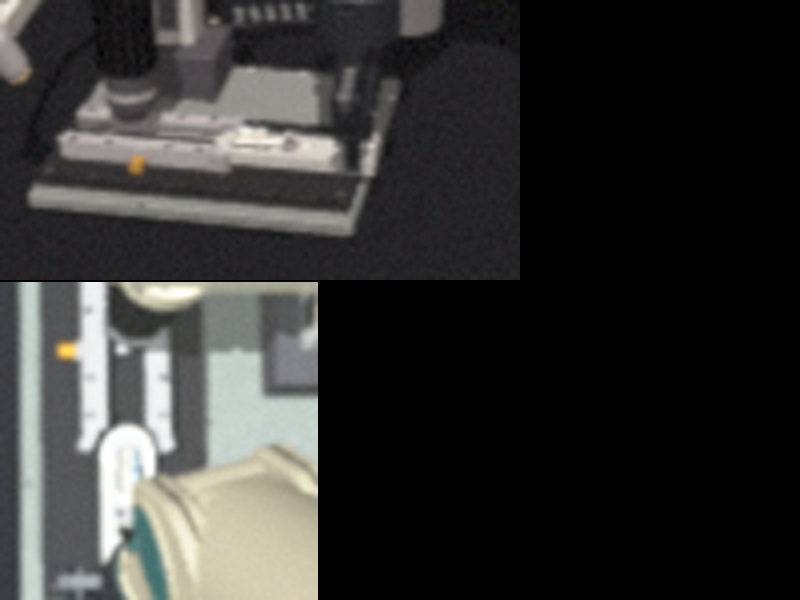

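The nose is inside the flare and centred. I'll ease the down-force slightly and feed on.

>>> send_rows(
  series=[
    [30,[0.05,-0.002,0.008],[0,0,0]],
    [30,[0.1,-0.004,0],[0,0,0]],
    [30,[0.1,-0.004,0],[0,0,0]],
    [30,[0.1,-0.004,0],[0,0,0]],
    [30,[0,0,0],[0,0,0]],
  ],
)

```text
clock: 8.93
eef_pos: [503.7, -95.4, 54.4]
tool_rot: [-3.142, -0.0, 3.101]
force: [-1.3, 0.1, 3.4]
width: 38.2
gripper_force: 61.6
```

>>> send_rows(
  series=[
    [30,[0.1,-0.004,0],[0,0,0]],
    [30,[0.1,-0.004,0],[0,0,0]],
    [30,[0.1,-0.004,0],[0,0,0]],
    [30,[0,0,0],[0,0,0]],
  ],
)

```text
clock: 9.43
eef_pos: [521.6, -96.1, 54.4]
tool_rot: [3.142, 0.0, 3.101]
force: [-1.8, -0.6, 3.5]
width: 38.3
gripper_force: 61.6
```

>>> send_rows(
  series=[
    [30,[0.07,-0.003,0],[0,0,0]],
    [30,[0.07,-0.003,0],[0,0,0]],
    [30,[0.07,-0.003,0],[0,0,0]],
    [30,[0.07,-0.003,0],[0,0,0]],
    [30,[0,0,0],[0,0,0]],
  ],
)

```text
clock: 10.05
eef_pos: [537.8, -96.7, 54.4]
tool_rot: [-3.142, -0.001, 3.101]
force: [-2.9, 0.3, 5.4]
width: 38.1
gripper_force: 61.8
```

>>> send_rows(
  series=[
    [30,[0.07,-0.003,0],[0,0,0]],
    [30,[0.07,-0.003,0],[0,0,0]],
    [30,[0.07,-0.003,0],[0,0,0]],
    [30,[0,0,0],[0,0,0]],
  ],
)

```text
clock: 10.55
eef_pos: [550.3, -97.1, 54.4]
tool_rot: [3.141, -0.001, 3.101]
force: [-2.7, 1.3, 5.6]
width: 38.0
gripper_force: 61.8
```

>>> send_rows(
  series=[
    [30,[0.05,-0.002,0],[0,0,0]],
    [30,[0.05,-0.002,0],[0,0,0]],
    [30,[0.05,-0.002,0],[0,0,0]],
    [30,[0,0,0],[0,0,0]],
  ],
)

```text
clock: 11.05
eef_pos: [555.6, -97.2, 54.4]
tool_rot: [-3.141, -0.008, 3.101]
force: [-10.1, 1.6, 13.2]
width: 37.9
gripper_force: 62.7
```

>>> send_rows(
  series=[
    [30,[0.05,-0.002,0],[0,0,0]],
    [30,[0.05,-0.002,0],[0,0,0]],
    [30,[0,0,0],[0,0,0]],
  ],
)

```text
clock: 11.42
eef_pos: [561.9, -97.4, 54.4]
tool_rot: [-3.141, -0.008, 3.101]
force: [-9.4, 2.0, 13.3]
width: 37.9
gripper_force: 62.6
```

The nose is about 102 mm past the mouth with the ball engaged. I'll release, lift clear and go behind the tab.

>>> send_rows(
  series=[
    [30,[0,0,0.01],[0,0,0]],
    [45,[0,0,0],[0,0,0]],
    [60,[0,0,0],[0,0,0]],
    [60,[0,0,0],[0,0,0]],
    [60,[0,0,0],[0,0,0]],
  ],
)

```text
clock: 12.05
eef_pos: [566.0, -97.9, 55.0]
tool_rot: [3.142, 0.0, 3.101]
force: [-0.2, 0.2, 0.5]
width: 60.3
gripper_force: 0.0
```

>>> send_rows(
  series=[
    [60,[0,0,0.3],[0,0,0]],
    [60,[0,0,0.4],[0,0,0]],
    [40,[-0.2,0.008,0.1],[0,0,0]],
    [20,[-0.3,0.012,0],[0,0,0]],
    [0,[-0.3,0.012,0],[0,0,0]],
    [0,[0,0,0],[0,0,0]],
    [0,[0,0,0],[0,0,0]],
  ],
)

```text
clock: 12.92
eef_pos: [518.4, -96.0, 103.2]
tool_rot: [3.142, 0.001, 3.101]
force: [0.1, 0.2, -0.4]
width: -0.3
gripper_force: 0.0
```

Run:
```python
from h import *
t=grab('top','t6');s3=grab('side','s6');w=grab('wrist','w6'); s=sensors.read_state(); print(s['eef_pos'],s['tool_rot'],s['force'],s['torque'],s['width'])
a=np.zeros((600,800,3),np.uint8)
b=s3['img'][130:200,245:375,::-1]; a[:280,:520]=cv2.resize(b,None,fx=4,fy=4,interpolation=cv2.INTER_CUBIC)
b=t['img'][130:210,360:440,::-1]; a[282:600,:318]=cv2.resize(b,(318,318),interpolation=cv2.INTER_CUBIC)
a[282:582,320:800]=cv2.resize(w['img'][:,:,::-1],(480,300))
cv2.imwrite('pics/m6.png',a)
```

```text
[518.44066443 -95.88320907 102.97866904] [3.14145830e+00 7.01384452e-04 3.10137027e+00] [-0.14361777  1.0080306   0.17983637] [0.03661221 0.01825202 0.01613031] 0.10519310577651059
```

View pics/m6.png

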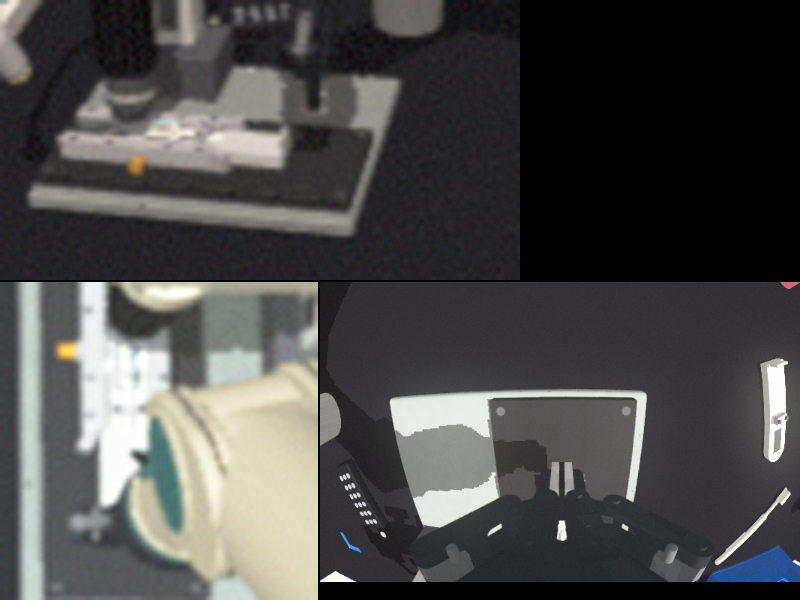

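The carrier sits in the guides, with its tail end free at around x=545 and the closed fingers behind it. I'll descend, then push in small steps.

>>> send_rows(
  series=[
    [0,[0,0,-0.3],[0,0,0]],
    [0,[0,0,-0.3],[0,0,0]],
    [0,[0,0,-0.12],[0,0,0]],
    [0,[0,0,0],[0,0,0]],
    [0,[0,0,0],[0,0,0]],
  ],
)

```text
clock: 13.7
eef_pos: [518.2, -95.9, 60.3]
tool_rot: [-3.142, 0.001, 3.101]
force: [0.4, 0.6, 0.5]
width: -0.3
gripper_force: 0.0
```

>>> send_rows(
  series=[
    [0,[0.05,-0.002,0],[0,0,0]],
    [0,[0.05,-0.002,0],[0,0,0]],
    [0,[0.05,-0.002,0],[0,0,0]],
    [0,[0.03,-0.001,0],[0,0,0]],
    [0,[0,0,0],[0,0,0]],
  ],
)

```text
clock: 14.32
eef_pos: [528.7, -96.4, 59.8]
tool_rot: [3.142, 0.0, 3.101]
force: [-0.3, -0.0, -0.3]
width: -0.2
gripper_force: 0.0
```

>>> send_rows(
  series=[
    [0,[0.04,-0.0015,0],[0,0,0]],
    [0,[0.04,-0.0015,0],[0,0,0]],
    [0,[0,0,0],[0,0,0]],
  ],
)

```text
clock: 14.7
eef_pos: [533.6, -96.5, 59.8]
tool_rot: [3.142, 0.0, 3.101]
force: [0.3, -0.2, -0.5]
width: -0.2
gripper_force: 0.0
```

>>> send_rows(
  series=[
    [0,[0.04,-0.0015,0],[0,0,0]],
    [0,[0.03,-0.001,0],[0,0,0]],
    [0,[0,0,0],[0,0,0]],
  ],
)

```text
clock: 15.08
eef_pos: [536.4, -96.7, 59.6]
tool_rot: [-3.141, -0.002, 3.101]
force: [-3.4, 0.0, 2.1]
width: -0.1
gripper_force: 1.7
```

Contact with the tab at TCP x≈535.5. Now a slow push, watching the force.

>>> send_rows(
  series=[
    [0,[0.04,-0.0015,0],[0,0,0]],
    [0,[0.04,-0.0015,0],[0,0,0]],
    [0,[0,0,0],[0,0,0]],
  ],
)

```text
clock: 15.45
eef_pos: [541.7, -97.0, 59.6]
tool_rot: [-3.141, -0.001, 3.101]
force: [-3.3, 0.0, 0.8]
width: -0.2
gripper_force: 1.8
```

>>> send_rows(
  series=[
    [0,[0.03,-0.001,0],[0,0,0]],
    [0,[0.03,-0.001,0],[0,0,0]],
    [0,[0,0,0],[0,0,0]],
  ],
)

```text
clock: 15.82
eef_pos: [546.7, -97.0, 59.8]
tool_rot: [3.141, 0.001, 3.101]
force: [-1.7, -0.6, -1.4]
width: -0.0
gripper_force: 0.9
```

>>> send_rows(
  series=[
    [0,[0.03,-0.001,0],[0,0,0]],
    [0,[0.03,-0.001,0],[0,0,0]],
    [0,[0,0,0],[0,0,0]],
  ],
)

```text
clock: 16.2
eef_pos: [549.8, -97.1, 59.8]
tool_rot: [3.141, 0.0, 3.101]
force: [-3.1, 0.5, -0.9]
width: 0.4
gripper_force: 1.2
```

>>> send_rows(
  series=[
    [0,[0.02,-0.001,0],[0,0,0]],
    [0,[0.02,-0.001,0],[0,0,0]],
    [0,[0,0,0],[0,0,0]],
  ],
)

```text
clock: 16.58
eef_pos: [551.7, -97.3, 59.7]
tool_rot: [-3.142, -0.001, 3.101]
force: [-3.3, 0.6, -0.5]
width: -0.1
gripper_force: 2.0
```

>>> send_rows(
  series=[
    [0,[0.02,-0.001,0],[0,0,0]],
    [0,[0.02,-0.001,0],[0,0,0]],
    [0,[0,0,0],[0,0,0]],
  ],
)

```text
clock: 16.95
eef_pos: [552.1, -97.3, 59.7]
tool_rot: [-3.141, -0.005, 3.101]
force: [-7.6, 0.3, 2.7]
width: -0.3
gripper_force: 4.1
```

>>> send_rows(
  series=[
    [0,[0.02,-0.001,0],[0,0,0]],
    [0,[0.02,-0.001,0],[0,0,0]],
    [0,[0,0,0],[0,0,0]],
  ],
)

```text
clock: 17.32
eef_pos: [552.2, -97.3, 59.7]
tool_rot: [-3.141, -0.009, 3.101]
force: [-12.3, 0.7, 8.8]
width: -0.1
gripper_force: 6.4
```

```bash
python3 -c "
from h import *
s=sensors.read_state(); print(s['eef_pos'],s['force'],s['torque'],s['tool_rot'])"
```

```text
[552.20496411 -97.33905639  59.66744914] [-12.28249704   0.74285044   8.82879311] [0.2153189  2.60568825 0.05678657] [-3.14079647 -0.00908002  3.10120052]
```

It's blocked rigidly at TCP x≈552, with the nose about 122 mm past the mouth, which is within the stop's range. I'll press a bit more to about 18 N.

>>> send_rows(
  series=[
    [0,[0.02,-0.001,0],[0,0,0]],
    [0,[0.02,-0.001,0],[0,0,0]],
    [0,[0,0,0],[0,0,0]],
    [0,[0,0,0],[0,0,0]],
  ],
)

```text
clock: 17.82
eef_pos: [552.3, -97.4, 59.4]
tool_rot: [-3.141, -0.014, 3.101]
force: [-16.9, 1.6, 11.3]
width: -0.1
gripper_force: 8.4
```

>>> send_rows(
  series=[
    [0,[0.01,0,0],[0,0,0]],
    [0,[0,0,0],[0,0,0]],
    [0,[0,0,0],[0,0,0]],
    [0,[0,0,0],[0,0,0]],
  ],
)

```text
clock: 18.32
eef_pos: [552.3, -97.4, 59.4]
tool_rot: [-3.14, -0.015, 3.101]
force: [-18.4, 2.2, 12.2]
width: 0.5
gripper_force: 9.0
```

>>> send_rows(
  series=[
    [0,[-0.1,0.004,0],[0,0,0]],
    [0,[-0.2,0.008,0],[0,0,0]],
    [0,[-0.4,0.016,0],[0,0,0]],
    [0,[-0.2,0.008,0.5],[0,0,0]],
    [0,[-0.1,0.2,0.8],[0,0,0]],
    [0,[-0.1,0.8,0.5],[0,0,0]],
    [0,[0,0.9,0.3],[0,0,0]],
    [0,[0,0.9,0],[0,0,0]],
  ],
)

```text
clock: 19.32
eef_pos: [496.5, 74.8, 188.3]
tool_rot: [3.139, 0.008, 3.101]
force: [2.0, 0.7, -0.1]
width: 0.1
gripper_force: 0.0
```

>>> send_rows(
  series=[
    [0,[0,0.8,0],[0,0,0]],
    [0,[0,0.5,0],[0,0,0]],
    [0,[0,0,0],[0,0,0]],
    [0,[0,0,0],[0,0,0]],
  ],
)

```text
clock: 19.82
eef_pos: [494.4, 150.0, 186.1]
tool_rot: [-3.142, 0.002, 3.101]
force: [0.3, -1.1, -0.3]
width: -0.0
gripper_force: 0.0
```

Run:
```python
from h import *
t=grab('top','t7');s3=grab('side','s7'); s=sensors.read_state(); print(s['eef_pos'],s['force'],s['clock'])
a=np.zeros((600,800,3),np.uint8)
b=s3['img'][130:200,245:375,::-1]; a[:280,:520]=cv2.resize(b,None,fx=4,fy=4,interpolation=cv2.INTER_CUBIC)
b=t['img'][130:210,360:440,::-1]; a[282:600,:318]=cv2.resize(b,(318,318),interpolation=cv2.INTER_CUBIC)
b=t['img'][90:290,120:440,::-1]; a[282:582,320:800]=cv2.resize(b,(480,300))
cv2.imwrite('pics/m7.png',a)
g=cv2.cvtColor(t['img'],cv2.COLOR_RGB2GRAY).astype(int); print([(v,g[v,393]) for v in range(170,192)])
for v in range(176,190,2): print(v,onz(t,393,v,61)[:2].round(1),onz(t,393,v,47)[:2].round(1))
```

```text
[494.25157124 149.14349426 185.91180641] [0.4793865  0.75257443 1.22863341] 19.925
[(170, np.int64(252)), (171, np.int64(253)), (172, np.int64(253)), (173, np.int64(252)), (174, np.int64(253)), (175, np.int64(250)), (176, np.int64(237)), (177, np.int64(205)), (178, np.int64(183)), (179, np.int64(178)), (180, np.int64(173)), (181, np.int64(162)), (182, np.int64(128)), (183, np.int64(83)), (184, np.int64(65)), (185, np.int64(66)), (186, np.int64(67)), (187, np.int64(68)), (188, np.int64(65)), (189, np.int64(63)), (190, np.int64(68)), (191, np.int64(66))]
176 [577.2 -99.3] [ 579.5 -101.7]
178 [570.9 -99. ] [ 573.1 -101.4]
180 [564.6 -98.7] [ 566.8 -101. ]
182 [558.4 -98.4] [ 560.5 -100.7]
184 [552.1 -98. ] [ 554.1 -100.4]
186 [545.9 -97.7] [ 547.8 -100.1]
188 [539.6 -97.4] [541.5 -99.7]
```

View pics/m7.png

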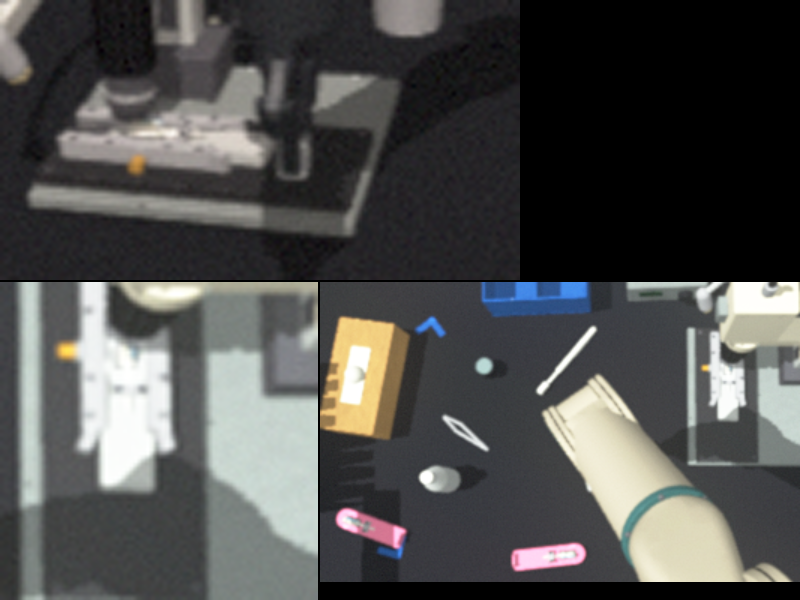

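The carrier sits in the guides under the lens, with its tail edge at top-view crop (128,490) and the other objects undisturbed. The pin may have pushed it back, so I'll check for that by re-touching the tab.

>>> send_rows(
  series=[
    [0,[0,-0.5,0],[0,0,0]],
    [0,[0,-0.8,0],[0,0,0]],
    [0,[0,-0.9,0],[0,0,0]],
    [0,[0,-0.9,0],[0,0,-0.05]],
    [0,[0,-0.7,-0.2],[0,0,0]],
    [0,[0,-0.28,-0.6],[0,0,0]],
    [0,[0,0,-0.7],[0,0,0]],
    [0,[0,0,-0.5],[0,0,0]],
  ],
)

```text
clock: 20.92
eef_pos: [493.0, -96.2, 64.4]
tool_rot: [-3.141, -0.001, 3.094]
force: [1.0, 0.2, -0.0]
width: 0.2
gripper_force: 0.0
```

>>> send_rows(
  series=[
    [0,[0.3,-0.012,-0.1],[0,0,0]],
    [0,[0.3,-0.012,0],[0,0,0]],
    [0,[0.1,-0.004,0],[0,0,0]],
    [0,[0,0,0],[0,0,0]],
  ],
)

```text
clock: 21.42
eef_pos: [535.5, -96.7, 59.9]
tool_rot: [-3.141, 0.0, 3.096]
force: [0.1, 0.0, -0.4]
width: 0.2
gripper_force: 0.0
```

Now approach in fine steps.

>>> send_rows(
  series=[
    [0,[0.1,-0.004,0],[0,0,0]],
    [0,[0.1,-0.004,0],[0,0,0]],
    [0,[0,0,0],[0,0,0]],
  ],
)

```text
clock: 21.8
eef_pos: [548.4, -96.4, 59.9]
tool_rot: [3.142, 0.001, 3.097]
force: [1.2, 0.6, -0.7]
width: 0.3
gripper_force: 0.0
```

>>> send_rows(
  series=[
    [0,[0.02,-0.001,0],[0,0,0]],
    [0,[0,0,0],[0,0,0]],
    [0,[0,0,0],[0,0,0]],
  ],
)

```text
clock: 22.18
eef_pos: [548.8, -96.4, 59.8]
tool_rot: [-3.142, -0.0, 3.097]
force: [0.1, 0.0, -0.3]
width: -0.2
gripper_force: 0.0
```

>>> send_rows(
  series=[
    [0,[0.02,-0.001,0],[0,0,0]],
    [0,[0,0,0],[0,0,0]],
    [0,[0,0,0],[0,0,0]],
  ],
)

```text
clock: 22.55
eef_pos: [550.1, -96.5, 59.8]
tool_rot: [-3.142, -0.0, 3.097]
force: [0.2, 0.7, -0.1]
width: 0.2
gripper_force: 0.0
```

>>> send_rows(
  series=[
    [0,[0.02,-0.001,0],[0,0,0]],
    [0,[0,0,0],[0,0,0]],
    [0,[0,0,0],[0,0,0]],
  ],
)

```text
clock: 22.92
eef_pos: [551.3, -96.6, 59.8]
tool_rot: [3.142, -0.0, 3.097]
force: [0.4, -0.1, 0.1]
width: -0.2
gripper_force: 0.0
```

>>> send_rows(
  series=[
    [0,[0.02,-0.001,0],[0,0,0]],
    [0,[0,0,0],[0,0,0]],
    [0,[0,0,0],[0,0,0]],
  ],
)

```text
clock: 23.3
eef_pos: [552.0, -96.6, 59.7]
tool_rot: [-3.142, -0.001, 3.097]
force: [-1.9, -0.5, 1.4]
width: 0.3
gripper_force: 1.0
```

>>> send_rows(
  series=[
    [0,[0.03,-0.001,0],[0,0,0]],
    [0,[0,0,0],[0,0,0]],
    [0,[0,0,0],[0,0,0]],
  ],
)

```text
clock: 23.68
eef_pos: [552.0, -96.6, 59.5]
tool_rot: [-3.141, -0.005, 3.097]
force: [-5.4, -0.0, 3.0]
width: -0.1
gripper_force: 2.8
```

Contact is at 552.0 and rigid, so the carrier stayed home. One more press to about 15 N, then retract.

>>> send_rows(
  series=[
    [0,[0.04,-0.001,0],[0,0,0]],
    [0,[0.04,-0.001,0],[0,0,0]],
    [0,[0,0,0],[0,0,0]],
    [0,[0,0,0],[0,0,0]],
  ],
)

```text
clock: 24.18
eef_pos: [552.2, -96.8, 58.9]
tool_rot: [-3.14, -0.014, 3.097]
force: [-13.7, -0.1, 8.6]
width: 0.0
gripper_force: 6.7
```

>>> send_rows(
  series=[
    [0,[-0.1,0.004,0],[0,0,0]],
    [0,[-0.2,0.008,0],[0,0,0]],
    [0,[-0.4,0.016,0],[0,0,0]],
    [0,[-0.2,0.008,0.4],[0,0,0]],
    [0,[-0.1,0,0.7],[0,0,0]],
    [0,[0,0,0.7],[0,0,0]],
    [0,[0,0,0],[0,0,0]],
    [0,[0,0,0],[0,0,0]],
  ],
)

```text
clock: 25.18
eef_pos: [499.0, -94.8, 167.6]
tool_rot: [-3.141, 0.0, 3.097]
force: [-0.6, -0.2, -0.3]
width: 0.2
gripper_force: 0.0
```

Run:
```python
from h import *
s=sensors.read_state(); print(s['eef_pos'],s['force'],s['clock']); print(ctrl.finish_job())
```

```text
[498.99697101 -94.80967178 167.60325988] [-0.57943967 -0.16146582 -0.33007136] 25.175
the job is handed in; nothing more can be done
None
```

The loaded carrier was pushed home against the end stop (18 N at most), a re-touch found it had not sprung back, the arm is clear, and the job was handed in at 25 s; the switch pin was judged by feel, not seen.

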